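# Screwdriver out of the sloping holder, ready over the screw

## Robot

A 7-joint arm with a two-finger parallel gripper is mounted at the origin on a cart in front of the work surface, level with it; the furniture and walls round the work are solid. World frame = base frame: x ahead of the robot, y to its left, z up, the work surface at z = 0. Lengths are in m, angles in rad, forces in N, time in s.
With the tool pointing down it reaches from about 0.4 to 0.85 m from the base axis. Payload 10.4 kg.
Tool frame: the origin (TCP) lies at the very end of the fingers, on their centre line; the grasp point (between the pads) lies 19 mm behind it; z points along the fingers, y is the direction in which the jaws open and shut (so a half turn about z gives the same grasp; the last joint's range is limited). The gripper opens to 85 mm and grips with 20 to 120 N. Pads are 22 mm wide; open, the fingers measure 114 mm over their backs; the gripper's body (76 mm by 85 mm) begins 54 mm behind the grasp point. The pads swing forward as they close: fully open they stand 13 mm farther back than shut.
Start: joints at [-1.259, 0.332, -0.065, 1.46, 0.022, 1.35, -0.088], TCP at [0.205, 0.59, 0.231] pointing down, gripper open.
Joint ranges: [-2.6, 2.6], [-0.5, 2.12], [-1.47, 1.34], [0.16, 2.42], [-1.27, 4.41], [0.06, 2.06], [-2.6, 2.6]. Speed limits (rad/s): [2.22, 2.22, 2.79, 2.79, 3.14, 3.14, 3.14].

## Interface

Orientations are given as a rotation vector (axis times angle).
In Python, from rig import bot gives the robot as it stands.
- The arm moves only by the tool drive_tool, never from a script. Its argument "commands" is a list of rows, each a list of 7 numbers: the opening, from -1 (shut) to 1 (fully open), so that 0 is half open, then the shift along the tool's x, y, z in cm, then the turn, a rotation vector about the tool's x, y, z in rad. In form: [[gripper, tx, ty, tz, rx, ry, rz], ...]. A call has 1 to 5 rows; each row is the pose to reach, as a shift and turn from the pose measured when the call began, along the tool's axes at that moment; what a row does not reach only later rows make up. A row lasts 1/8 s, in which the tool goes at most 62.5 mm and 10.7 degrees, less where a joint would pass 70% of its speed; a pose out of reach is approached as far as the arm can. A call with a gripper value outside its range is refused whole. The fingers move at their own pace and stop on an object; "squeeze" is the grip in N (left out, the last holds). Time passes only in rows, so rows that repeat a pose let the fingers close. It gives the time, the measured TCP pose, the force and the opening at its end, in the units of the state.
- bot.get_obs(): the state, without advancing time (a new reading comes with each control period).
- bot.read_camera(name): name is "side" or "top"; returns the picture (420x560x3 uint8, blue, green, red); there is no depth.
- bot.camera_model(name): a dict with "fx", "fy", "cx", "cy" (pixels), "R" (3x3) and "t" (3): a world point X has camera coordinates R X + t. Camera axes: x right, y down, z forward; pixel columns grow to the right and rows downward; lengths in m; the calibration is good to about 2 mm. A picture is of the moment at which its call begins. camera_model takes no time and is no camera call.
- bot.finish_job(): hands the job in, once; it reports no verdict.
The state is a dict: "t": time; "q": joint angles; "joint_velocities": joint speeds; "joint_efforts": joint torques, N m; "eef_pos": TCP position; "tool_rot": TCP orientation; "ft_force": force on the tool from outside, world axes, zero at the start; "torque": the same for the moment, N m; "gripper_width": finger opening in m.
Only numpy, scipy, OpenCV 4.12 (cv2) and the standard library are available. Lean on these libraries where they do the work, as an engineer would, in place of code of your own. Each camera call takes 0.05 s, during which the arm holds its last target.

## Task

Draw the yellow screwdriver out of its sloping bench holder, turn it upright with the blade pointing straight down, and hold it with the blade tip centred about 2 cm above the head of the brass screw that stands proud of the mending plate, not touching it. Finish holding it still there in the gripper, ready to drive, and leave the pliers, bolt, nut and tape measure where they lie.

Things in the scene. Friction and masses are not known exactly. Their poses are not given: they have to be found in the camera images.
- holder: Fixed bench holder: wooden base 125 x 76 x 10 mm, two steel cheeks (outer faces 23 mm from the middle plane, 84 mm high), between them a pale wooden sleeve 34 x 34 x 55 mm leaning 40 degrees from upright. Origin near the base's centre, on the surface. The bore (8.7 mm square, open at both ends) runs up along [-0.643, 0, 0.766] of the holder's frame; the handle leans that way, roughly towards the robot.
- holder_mouth (a point): Centre of the bore's upper mouth, at [40, 0, 85] mm in the holder's frame. To come out, the tool must be drawn about 90 mm along its own axis, up the slope.
- screwdriver: Yellow-handled flat-blade screwdriver, 215 mm, 110 g, loose. Own +y points from blade to handle end; its axis is the line x = 0, z = 14.5 mm of its frame. Blade tip at y = -101 mm, shank 6.2 mm in diameter up to y = -12, round handle 29 mm in diameter from there to y = +114 mm. It starts with the shank in the bore (1.2 mm play, so it sags some 3 degrees) and the handle resting on the mouth.
- tip (a point): Blade tip of the screwdriver, at [0, -101, 14.5] mm in its frame.
- handle (a point): Middle of the screwdriver's handle on its axis, at [0, 55, 14.5] mm in its frame.
- workpiece: Pine offcut 45 x 115 x 19 mm, fixed to the surface, long side along its own y, origin under its centre. On top lies a steel mending plate 20 x 92 x 2.5 mm with three dark empty holes and one brass slotted screw standing proud.
- screw_head (a point): Centre of the top of the proud brass screw's head (11 mm in diameter), at [0, 33, 33] mm in the workpiece's frame.
- pliers: Grey pliers, 57 x 185 x 12 mm, loose bystander lying flat; origin under the centre.
- bolt: Steel bolt 15 x 51 x 13 mm, loose bystander lying flat; origin under the centre.
- nut: Big hexagon nut 26 x 30 x 13 mm, loose bystander; origin under the centre.
- tape_measure: Tape measure with a green case, 32 x 79 x 67 mm, loose bystander standing on edge; origin under the centre.

How it is judged:
On the way:
1. the screwdriver, in the fingers, is drawn out of the holder: its tip is above the bore's mouth (height (world z) of tip above 0.087 m and contact force between the fingers and screwdriver above 1 N), for 0.1 s.
At the end, for the whole second after the job is handed in: The screwdriver is held by the fingers (over 1 N) and still (under 20 mm/s), within 0.15 rad of upright with the blade down, its tip within 12 mm of the middle of the proud screw's head horizontally and 4 to 40 mm above it; it touches neither holder nor workpiece (horizontal distance between tip and screw_head below 0.012 m and z of tip in the frame of screw_head between 0.004 and 0.04 m and angle between screwdriver's own y axis and vertical below 0.15 rad and linear speed of screwdriver below 0.02 m/s and contact force between the fingers and screwdriver above 1 N and contact force between screwdriver and holder below 0.1 N and contact force between screwdriver and workpiece below 0.1 N); the arm keeps its last pose, push and grip.
It fails at once if a bystander (pliers, bolt, nut, tape measure) is shifted more than 20 mm (distance of any of pliers, bolt, nut, tape_measure from where it was at the start of the episode above 0.02 m).
It also fails if it takes over 38 s, if anything falls off the work surface, if the arm or the gripper's body presses on something with over 40 N, if the wrist force passes 120 N, or if a joint passes its speed limit or range.

## Working session

There is one attempt and no reset: what is moved stays moved. The work goes in short steps, Python scripts to look and compute and a tool call to move; the robot and the scene stay as the last step left them, time stands still between calls to the robot, and variables do not carry over. Pictures are saved under pics/ and viewed, and the job is handed in when it is done.

Besides the shell and the picture viewer there is one more tool, called after "Call:" as name([rows], argument=value, ...), one row to a line, values as JSON. drive_tool: Moves the arm, as the interface text tells. Its arguments: {"type":"object","properties":{"commands":{"type":"array"},"squeeze":{"type":"number"}},"required":["commands"]}

```bash
mkdir -p pics; ls; python3 - <<'E'
from rig import bot
import cv2,numpy as np
o=bot.get_obs()
print(o)
for n in ("side","top"):
    im=bot.read_camera(n); cv2.imwrite(f"pics/{n}0.png",im); print(n,bot.camera_model(n))
E
```

```text
pics
{'t': 0.0, 'q': array([-1.25859474,  0.33290834, -0.06469572,  1.46093119,  0.02160548,
        1.3498887 , -0.08851785]), 'joint_velocities': array([ 0.0011897 ,  0.00114965, -0.00083214,  0.00015012,  0.00078405,
        0.00014501, -0.00066649]), 'joint_efforts': array([-5.70158663e-04, -6.25443506e+01,  4.86411550e-02, -3.91596544e+01,
        1.60959258e-02,  1.01380987e-02,  9.36654658e-06]), 'eef_pos': array([0.20525136, 0.58994628, 0.23049798]), 'tool_rot': array([-5.23423935e-01, -3.09750986e+00,  2.24610852e-03]), 'ft_force': array([-0.86807438, -0.2059527 ,  0.93701102]), 'torque': array([-0.0121438 ,  0.00651394, -0.02072783]), 'gripper_width': 0.08534075587599568}
side {'fx': 526.4421251817612, 'fy': 526.4421251817612, 'cx': 276.85710859373853, 'cy': 208.18490002326627, 'R': array([[ 0.96662501, -0.25615537,  0.00452861],
       [-0.16541558, -0.63751345, -0.75247212],
       [ 0.19563682,  0.72660927, -0.65860854]]), 't': array([-0.54081936,  0.19558181,  0.94348883])}
top {'fx': 527.8923933884156, 'fy': 527.8923933884156, 'cx': 273.53277345349227, 'cy': 198.13828372000262, 'R': array([[ 0.02649371, -0.99964739, -0.00178062],
       [-0.9933927 , -0.02612889, -0.11175068],
       [ 0.11166475,  0.00472954, -0.99373468]]), 't': array([0.00945599, 0.58987438, 1.01830616])}
```

View pics/side0.png

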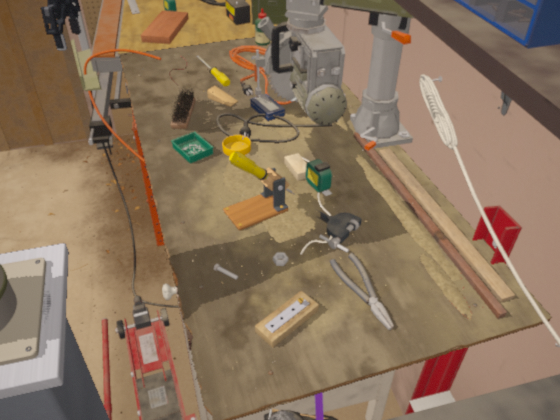

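View pics/top0.png

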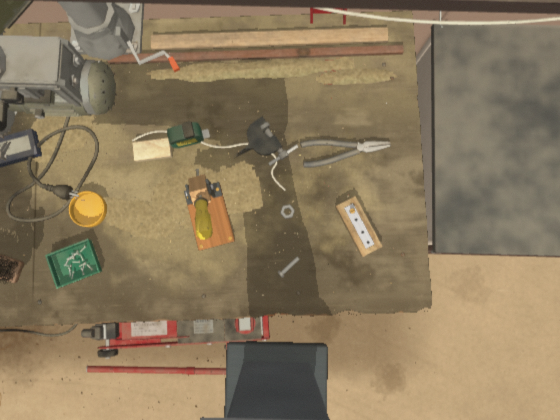

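```bash
python3 - <<'E'
import cv2
s=cv2.imread("pics/side0.png");t=cv2.imread("pics/top0.png")
def c(im,x,y,w,h,k,n): cv2.imwrite("pics/"+n,cv2.resize(im[y:y+h,x:x+w],None,fx=k,fy=k,interpolation=cv2.INTER_CUBIC))
c(s,215,140,130,95,6,"s_h.png"); c(s,245,280,90,70,8,"s_w.png")
c(t,170,165,80,95,6,"t_h.png"); c(t,325,185,70,75,8,"t_w.png")
E
```

```text
(no output)
```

View pics/s_h.png

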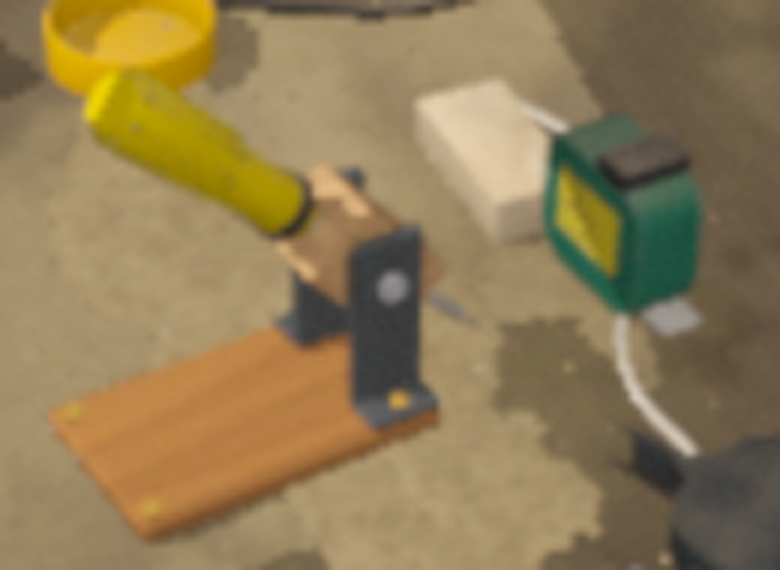

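View pics/s_w.png

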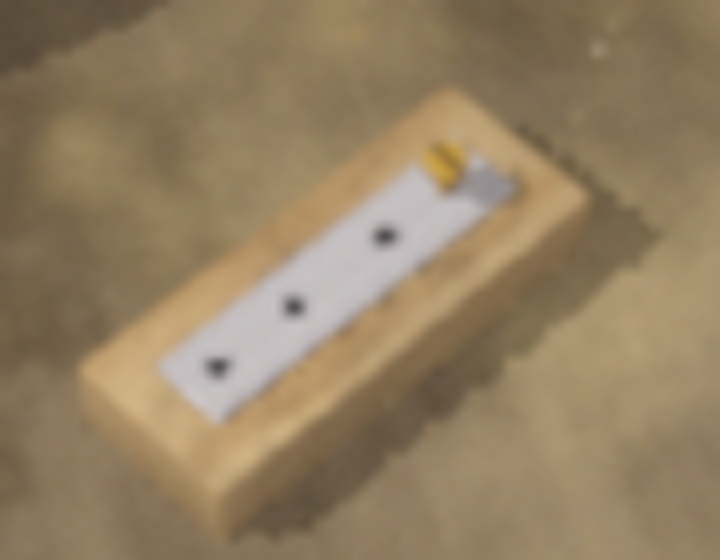

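View pics/t_h.png

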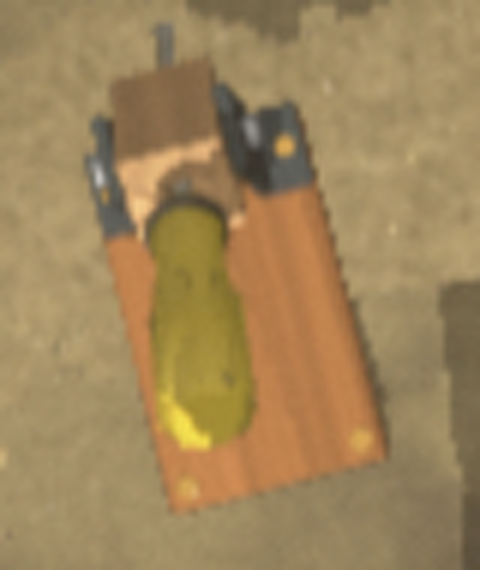

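View pics/t_w.png

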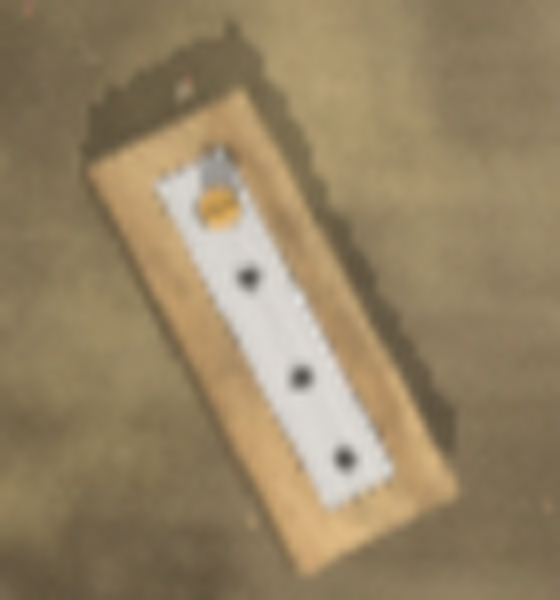

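```bash
cat > h.py <<'E'
import numpy as np,cv2,json
from scipy.optimize import least_squares
from scipy.spatial.transform import Rotation as Ro
from rig import bot
M={n:bot.camera_model(n) for n in("side","top")}
def proj(n,X):
    m=M[n];c=np.atleast_2d(X)@np.array(m["R"]).T+m["t"]
    return np.c_[m["fx"]*c[:,0]/c[:,2]+m["cx"],m["fy"]*c[:,1]/c[:,2]+m["cy"]]
def crop(x0,y0,k,p): p=np.atleast_2d(p).astype(float); return np.array([x0,y0])+(p+.5)/k-.5
def fit(f,x0,obs):  # obs list (cam, px, key)
    r=lambda x: np.concatenate([(proj(n,f(x,k))[0]-p) for n,p,k in obs])
    s=least_squares(r,x0,loss="soft_l1"); return s.x,s.fun
E
cat > m.py <<'E'
from h import *
SH=lambda a,b:crop(215,140,6,(a,b))[0]; TH=lambda a,b:crop(170,165,6,(a,b))[0]
SW=lambda a,b:crop(245,280,8,(a,b))[0]; TW=lambda a,b:crop(325,185,8,(a,b))[0]
def fr(x,p): c,s=np.cos(x[2]),np.sin(x[2]); return np.array([x[0]+c*p[0]-s*p[1],x[1]+s*p[0]+c*p[1],p[2]])
b=.0625;w=.038
h,e=fit(fr,[.55,.13,.24],[("side",SH(52,415),(-b,w,.01)),("side",SH(148,530),(-b,-w,.01)),("side",SH(437,412),(b,-w,.01)),
 ("top",TH(172,510),(-b,w,.01)),("top",TH(388,457),(-b,-w,.01))])
print("holder",h,e.round(1)); mouth=fr(h,(.04,0,.085)); print("mouth",mouth)
a,l=.0225,.0575
# workpiece top z=.019 : corners
w_,e=fit(fr,[.6,-.15,.4],[("top",TW(88,172),(-a,l,.019)),("top",TW(245,92),(a,l,.019)),("top",TW(460,492),(a,-l,.019)),("top",TW(308,577),(-a,-l,.019)),
 ("side",SW(448,88),(-a,l,.019)) if 0 else ("side",SW(590,195),(a,l,.019)),("side",SW(448,88),(-a,l,.019)),("side",SW(80,370),(-a,-l,.019)),("side",SW(222,495),(a,-l,.019)),
 ("top",TW(218,207),(0,.033,.033)),("side",SW(445,163),(0,.033,.033))])
print("work",w_,e.round(1)); print("screw",fr(w_,(0,.033,.033)))
s,e=fit(lambda x,k:x,[.6,-.15,.03],[("top",TW(218,207),0),("side",SW(445,163),0)]); print("screw tri",s,e)
# overlay
tilt=np.radians(43);u=fr([0,0,h[2]],(-np.sin(tilt),0,np.cos(tilt)))
np.savez("m.npz",h=h,mouth=mouth,screw=fr(w_,(0,.033,.033)),u=u)
for n,(x0,y0,ww,hh) in {"side":(215,140,130,95),"top":(170,165,80,95)}.items():
    im=cv2.imread(f"pics/{n}0.png")[y0:y0+hh,x0:x0+ww]; im=cv2.resize(im,None,fx=6,fy=6,interpolation=cv2.INTER_CUBIC)
    v=np.cross(u,[0,0,1]);v/=np.linalg.norm(v);w2=np.cross(u,v)
    for d in (0,.03,.06,.09,.126):
        P=[mouth+u*d+.0145*(np.cos(t)*v+np.sin(t)*w2) for t in np.linspace(0,6.3,40)]+[mouth+u*d]
        for p in proj(n,np.array(P)): q=((p-[x0,y0]+.5)*6-.5).round().astype(int); cv2.circle(im,tuple(int(i) for i in q),1,(255,0,255),-1)
    cv2.imwrite(f"pics/ov_{n}.png",im)
E
python3 m.py
```

```text
holder [0.55328712 0.15386934 0.27332451] [-0.3 -1.7 -0.4 -0.4  2.1 -0.4  0.2  0.5  0.8  0.1]
mouth [0.59180227 0.16466671 0.085     ]
work [ 0.53881973 -0.14855948 -1.06023702] [ 0.3  0.1  0.3 -0.2  1.1  0.4  0.3  0.3  0.3 -0.5  0.  -1.1 -0.1 -0.6
  0.1 -0.3  0.7  0.7  0.2 -1.1]
screw [ 0.56761128 -0.13243352  0.033     ]
screw tri [ 0.56839538 -0.13148773  0.02871005] [-0.09307165  0.46991935  0.41906743 -0.05063123]
```

View overlays.

View pics/ov_side.png

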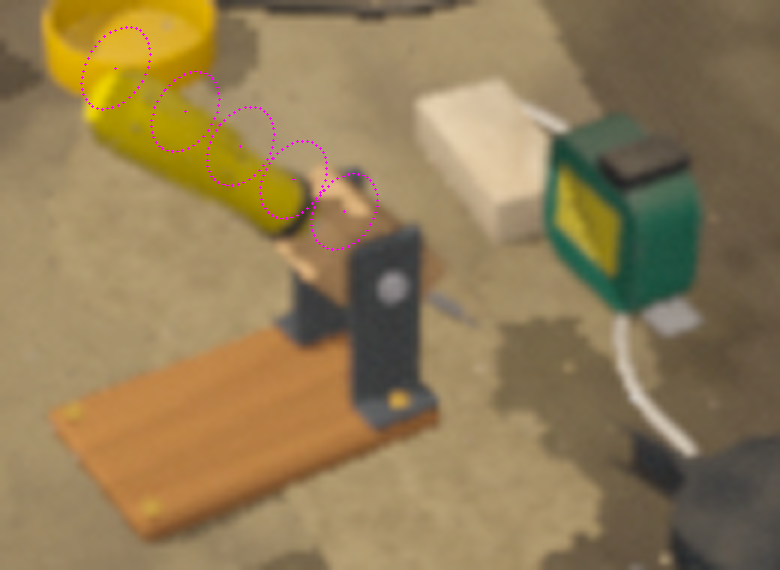

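View pics/ov_top.png

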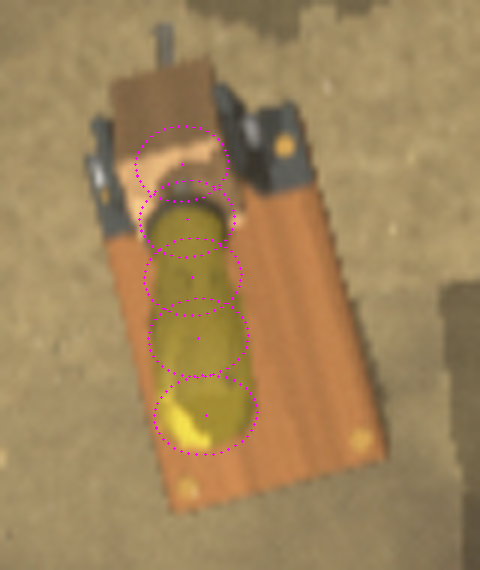

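```bash
cat > s.py <<'E'
from h import *
from scipy.optimize import minimize
C={"side":(215,140,130,95),"top":(170,165,80,95)}
out={"side":[(125,70),(150,73),(185,95),(235,130),(275,160),(310,190),(312,205),(295,232),(275,232),(235,208),(190,180),(130,147),(95,125),(87,108),(95,82)],
"top":[(150,225),(160,205),(185,195),(215,202),(227,225),(226,250),(240,290),(246,340),(254,390),(252,420),(240,440),(205,450),(175,440),(160,415),(157,370),(152,310),(155,260)]}
ref={}
for n,(x0,y0,w,h) in C.items():
    m=np.zeros((h*6,w*6),np.uint8); cv2.fillPoly(m,[np.array(out[n],np.int32)],1); ref[n]=m>0
def ax(yaw,tilt): return np.array([-np.sin(tilt)*np.cos(yaw),-np.sin(tilt)*np.sin(yaw),np.cos(tilt)])
def mask(n,x):
    u=ax(x[3],x[4]);v=np.cross(u,[0,0,1]);v/=np.linalg.norm(v);w2=np.cross(u,v)
    t=np.linspace(0,2*np.pi,40)[:,None]
    x0,y0,w,h=C[n]
    # x[:3] = handle middle (y=55)
    Q=[((proj(n,x[:3]+u*d+r*(np.cos(t)*v+np.sin(t)*w2))-[x0,y0]+.5)*6-.5) for d,r in((-.067,.0115),(-.03,.0125),(.02,.0145),(.050,.0145),(.059,.011))]
    m=np.zeros((h*6,w*6),np.uint8)
    for a,b in zip(Q,Q[1:]): cv2.fillConvexPoly(m,cv2.convexHull(np.r_[a,b].astype(np.float32)).round().astype(np.int32),1)
    return m>0
def cost(x): return sum(1-(ref[n]&mask(n,x)).sum()/(ref[n]|mask(n,x)).sum() for n in C)
if __name__=="__main__":
    z=np.load("m.npz"); u=ax(.27,np.radians(43))
    best=None
    for k in range(6):
        rng=np.random.default_rng(k)
        x0=np.r_[z["mouth"]+u*.067+[-.014,-.004,0],.27,np.radians(43)]+rng.normal(0,1,5)*[.004,.004,.004,.04,.04]
        s=minimize(cost,x0,method="Nelder-Mead",options=dict(initial_simplex=x0+np.r_[np.zeros((1,5)),np.diag([.008,.008,.008,.1,.1])],maxiter=600))
        print(s.fun.round(4),s.x.round(4))
        if best is None or s.fun<best.fun: best=s
    x=best.x; np.save("sd.npy",x); u=ax(*x[3:]); print("u",u,"front",x[:3]-u*.067,"end",x[:3]+u*.059,"tip",x[:3]-u*.156, proj("side",x[:3]-u*.156),proj("top",x[:3]-u*.156))
    for n in C:
        x0,y0,w,h=C[n]; im=cv2.resize(cv2.imread(f"pics/{n}0.png")[y0:y0+h,x0:x0+w],None,fx=6,fy=6,interpolation=cv2.INTER_CUBIC)
        c,_=cv2.findContours(mask(n,x).astype(np.uint8),0,2); cv2.drawContours(im,c,-1,(255,0,255),1)
        for d in (-.156,-.067,0,.059):
            q=((proj(n,x[:3]+u*d)[0]-[x0,y0]+.5)*6-.5).astype(int); cv2.circle(im,(int(q[0]),int(q[1])),3,(255,255,0),-1)
        cv2.imwrite(f"pics/sd_{n}.png",im)
E
python3 s.py
```

```text
0.4567 [0.5391 0.1508 0.1306 0.3657 0.6246]
0.45 [0.5407 0.1514 0.1291 0.3487 0.6562]
0.4507 [0.5429 0.1524 0.1252 0.3251 0.6659]
0.4464 [0.542  0.1521 0.1271 0.3433 0.6609]
0.4471 [0.5412 0.1518 0.1274 0.3445 0.6418]
0.4839 [0.5373 0.1496 0.1351 0.3829 0.6279]
u [-0.57801991 -0.20660448  0.78943497] front [0.580723   0.16593253 0.07417593] end [0.50789249 0.13990037 0.17364473] tip [0.63216677 0.18432033 0.00391622] [[286.9825808  195.25264158]] [[196.693909   177.05460947]]
```

```bash
python3 -c "
import cv2,numpy as np
a=cv2.imread('pics/sd_side.png');b=cv2.imread('pics/sd_top.png')
a=cv2.resize(a,None,fx=.6,fy=.6);b=cv2.resize(b,None,fx=.6,fy=.6)
cv2.imwrite('pics/sd_both.png',np.hstack([a,b]))"
```

```text
(no output)
```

View pics/sd_both.png

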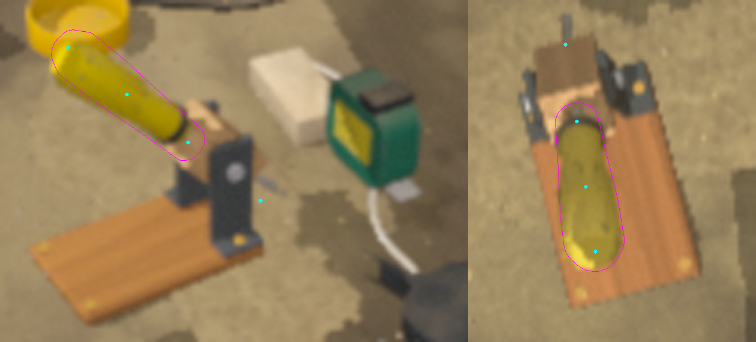

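```bash
cat > s2.py <<'E'
import s; from s import *
tipobs={"side":crop(215,140,6,(474,322))[0],"top":crop(170,165,6,(164,26))[0]}
def mask2(n,x):
    u=ax(x[3],x[4]);v=np.cross(u,[0,0,1]);v/=np.linalg.norm(v);w2=np.cross(u,v)
    t=np.linspace(0,2*np.pi,40)[:,None]; x0,y0,w,h=C[n]; f=x[5];rb=x[6];rf=x[7]
    Q=[((proj(n,x[:3]+u*d+r*(np.cos(t)*v+np.sin(t)*w2))-[x0,y0]+.5)*6-.5) for d,r in((-f,rf),(.02,rb),(.048,rb),(.059,rb*.7))]
    m=np.zeros((h*6,w*6),np.uint8)
    for a,b in zip(Q,Q[1:]): cv2.fillConvexPoly(m,cv2.convexHull(np.r_[a,b].astype(np.float32)).round().astype(np.int32),1)
    return m>0
def cost(x):
    c=sum(1-(ref[n]&mask2(n,x)).sum()/(ref[n]|mask2(n,x)).sum() for n in C)
    tip=x[:3]-.156*ax(x[3],x[4])
    return c+.01*sum(np.sum((proj(n,tip)[0]-tipobs[n])**2) for n in C)
tt,e=fit(lambda x,k:x,[.63,.18,.01],[(n,tipobs[n],0) for n in C]); print("tip tri",tt,e)
best=None
for k in range(8):
    rng=np.random.default_rng(k)
    x0=np.r_[.542,.152,.127,.27,.7,.05,.0145,.0115]+rng.normal(0,1,8)*[.004,.004,.004,.04,.04,.003,0,0]
    sp=x0+np.r_[np.zeros((1,8)),np.diag([.008,.008,.008,.1,.1,-.01,-.001,.001])]
    r=minimize(cost,x0,method="Nelder-Mead",options=dict(initial_simplex=sp,maxiter=2000,maxfev=2500))
    print(r.fun.round(4),r.x.round(4))
    if best is None or r.fun<best.fun: best=r
x=best.x; np.save("sd.npy",x); u=ax(*x[3:5]); print("u",u,"mid",x[:3],"end",x[:3]+u*.059,"tip",x[:3]-u*.156)
L=[]
for n in C:
    x0,y0,w,h=C[n]; im=cv2.resize(cv2.imread(f"pics/{n}0.png")[y0:y0+h,x0:x0+w],None,fx=6,fy=6,interpolation=cv2.INTER_CUBIC)
    c,_=cv2.findContours(mask2(n,x).astype(np.uint8),0,2); cv2.drawContours(im,c,-1,(255,0,255),1)
    for d in (-.156,-.067,0,.059):
        q=((proj(n,x[:3]+u*d)[0]-[x0,y0]+.5)*6-.5).astype(int); cv2.circle(im,(int(q[0]),int(q[1])),3,(255,255,0),-1)
    L.append(cv2.resize(im,None,fx=.6,fy=.6))
cv2.imwrite("pics/sd2.png",np.hstack(L))
E
python3 s2.py
```

```text
tip tri [0.64825079 0.18423962 0.00664779] [ 0.22458172 -0.03013793 -0.0436073   0.19852962]
0.1548 [0.5459 0.1533 0.1222 0.2896 0.7511 0.0404 0.0138 0.0103]
0.1466 [0.5457 0.1532 0.1226 0.2891 0.7495 0.0406 0.0135 0.0099]
0.1665 [0.5454 0.1532 0.123  0.2925 0.7421 0.0436 0.0135 0.0096]
0.1554 [0.5453 0.153  0.1229 0.2796 0.7474 0.0409 0.0134 0.0105]
0.1512 [0.5458 0.153  0.1228 0.2822 0.7509 0.0396 0.0136 0.0102]
0.149 [0.5459 0.1532 0.1228 0.2905 0.7544 0.0389 0.0134 0.0108]
0.1461 [0.5457 0.1532 0.1224 0.287  0.7532 0.0395 0.0135 0.0103]
0.1607 [0.5456 0.1528 0.1232 0.2777 0.7556 0.0398 0.0135 0.0102]
u [-0.65603639 -0.19360747  0.72947406] mid [0.54571624 0.15321127 0.1224406 ] end [0.50701009 0.14178843 0.16547957] tip [0.64805792 0.18341404 0.00864265]
```

View pics/sd2.png

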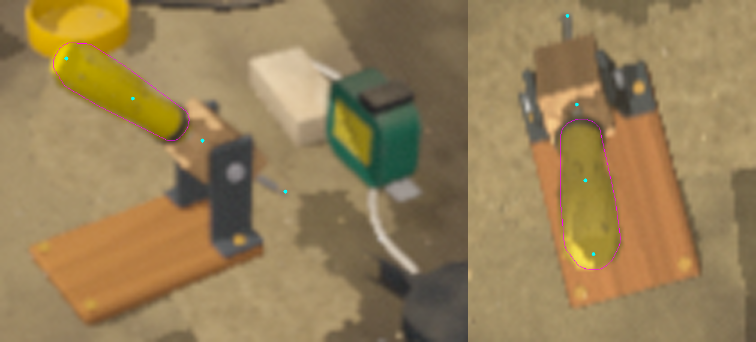

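```bash
cat > g.py <<'E'
from h import *
def state():
    o=bot.get_obs(); R=Ro.from_rotvec(o["tool_rot"]).as_matrix(); return o,np.array(o["eef_pos"]),R
def rot(z,y):
    z=np.array(z,float);z/=np.linalg.norm(z); y=np.array(y,float)-z*(z@y); y/=np.linalg.norm(y); return np.c_[np.cross(y,z),y,z]
def rel(p,Rt=None,name=""):
    o,c,R=state(); d=R.T@(np.array(p)-c)*100; rv=np.zeros(3) if Rt is None else Ro.from_matrix(R.T@Rt).as_rotvec()
    print(name,"t",d.round(2),"r",rv.round(3),"|r|deg",np.degrees(np.linalg.norm(rv)).round(1))
def rep():
    o,c,R=state(); print("t",round(o["t"],3),"q",o["q"].round(2),"pos",c.round(4),"z",R[:,2].round(3),"y",R[:,1].round(3),"F",o["ft_force"].round(1),"w",round(o["gripper_width"],4))
x=np.load("sd.npy"); 
u=np.array([-np.sin(x[4])*np.cos(x[3]),-np.sin(x[4])*np.sin(x[3]),np.cos(x[4])]); end=x[:3]+u*.059
Rg=rot(-u,[-np.sin(x[3]),np.cos(x[3]),0])
E
python3 -c "
from g import *
rep(); rel(end+u*.07,Rg,'pre'); rel(end-u*.05,Rg,'grasp'); print(end+u*.07)"
```

```text
t 0.1 q [-1.26  0.33 -0.06  1.46  0.02  1.35 -0.09] pos [0.2052 0.59   0.2306] z [-0.    -0.001 -1.   ] y [ 0.329  0.944 -0.001] F [-0.3 -0.3 -0.3] w 0.0854
pre t [-39.34 -35.2    1.45] r [-0.235 -0.729 -0.591] |r|deg 55.4
grasp t [-46.01 -30.41  10.2 ] r [-0.235 -0.729 -0.591] |r|deg 55.4
[0.46108754 0.12823591 0.21654276]
```

Call:
drive_tool([
  [1,-39.3,-35.2,0,-0.235,-0.729,-0.591],
  [1,-39.3,-35.2,0,-0.235,-0.729,-0.591],
  [1,-39.3,-35.2,0,-0.235,-0.729,-0.591],
  [1,-39.3,-35.2,0,-0.235,-0.729,-0.591],
  [1,-39.3,-35.2,0,-0.235,-0.729,-0.591],
])

```text
t: 0.72
eef_pos: [0.357, 0.3156, 0.2312]
tool_rot: [-0.326, 2.388, 0.133]
ft_force: [2.5, -0.9, 1.9]
gripper_width: 0.0855
```

```bash
python3 -c "
from g import *
rep(); rel(end+u*.07,Rg,'pre'); rel(end-u*.05,Rg,'grasp')"
```

```text
t 0.725 q [-1.19 -0.38 -0.03  2.35  0.78  0.86  0.18] pos [0.357  0.3156 0.2312] z [ 0.645  0.185 -0.741] y [-0.27   0.963  0.005] F [ 2.5 -0.9  1.9] w 0.0855
pre t [ -2.77 -20.86   4.34] r [-0.006 -0.018 -0.014] |r|deg 1.3
grasp t [ -2.98 -20.79  16.34] r [-0.006 -0.018 -0.014] |r|deg 1.3
```

Call:
drive_tool([
  [1,-2.8,-10,4,-0.006,-0.018,-0.014],
  [1,-2.8,-20.8,6.5,-0.006,-0.018,-0.014],
  [1,-2.8,-20.8,7.5,-0.006,-0.018,-0.014],
  [1,-2.8,-20.8,7.5,-0.006,-0.018,-0.014],
  [1,-2.8,-20.8,7.5,-0.006,-0.018,-0.014],
])

```text
t: 1.35
eef_pos: [0.4955, 0.1352, 0.2055]
tool_rot: [-0.339, 2.388, 0.133]
ft_force: [-0.3, 0.0, 0.3]
gripper_width: 0.0852
```

```bash
python3 -c "
from g import *
rep(); rel(end+u*.07,Rg,'pre'); rel(end-u*.05,Rg,'grasp')"
```

```text
t 1.35 q [-1.05 -0.5   0.51  2.42  0.78  0.55  0.81] pos [0.4955 0.1352 0.2055] z [ 0.643  0.188 -0.743] y [-0.279  0.96   0.002] F [-0.3  0.   0.3] w 0.0852
pre t [ 1.86  0.29 -3.17] r [-0.002 -0.019 -0.004] |r|deg 1.1
grasp t [1.63 0.31 8.83] r [-0.002 -0.019 -0.004] |r|deg 1.1
```

```bash
cat >> g.py <<'E'
def uz(yaw,tilt): return np.array([-np.sin(tilt)*np.cos(yaw),-np.sin(tilt)*np.sin(yaw),np.cos(tilt)])
zt=-uz(x[3],.50); Rt=rot(zt,[-np.sin(x[3]),np.cos(x[3]),0])
gp=end-u*.031; tg=gp+zt*.019
E
python3 -c "
from g import *
rep(); print(tg,gp); rel(tg,Rt,'grasp'); rel(tg-zt*.07,Rt,'pre7'); rel(tg-zt*.1,Rt,'pre10')"
```

```text
t 1.35 q [-1.05 -0.5   0.51  2.42  0.78  0.55  0.81] pos [0.4955 0.1352 0.2055] z [ 0.643  0.188 -0.743] y [-0.279  0.96   0.002] F [-0.3  0.   0.3] w 0.0852
[0.53608379 0.15036858 0.12619181] [0.52734722 0.14779027 0.14286588]
grasp t [2.1  0.31 8.78] r [-0.001  0.234 -0.005] |r|deg 13.4
pre7 t [0.48 0.31 1.97] r [-0.001  0.234 -0.005] |r|deg 13.4
pre10 t [-0.21  0.31 -0.95] r [-0.001  0.234 -0.005] |r|deg 13.4
```

Call:
drive_tool([
  [1,0.5,0.3,0,0,0.15,0],
  [1,0.5,0.3,1,0,0.234,-0.005],
  [1,0.5,0.3,2,0,0.234,-0.005],
  [1,0.5,0.3,2,0,0.234,-0.005],
])

```text
t: 1.85
eef_pos: [0.5032, 0.1412, 0.186]
tool_rot: [-0.38, 2.618, 0.093]
ft_force: [0.1, 0.6, -0.2]
gripper_width: 0.0855
```

```bash
python3 -c "
from g import *
rep(); rel(tg,Rt,'grasp'); rel(tg-zt*.07,Rt,'pre7')
import s
L=[]
im=bot.read_camera('side')[120:240,190:350]; L.append(cv2.resize(im,None,fx=2.5,fy=2.5,interpolation=2))
im=bot.read_camera('top')[130:250,150:310]; L.append(cv2.resize(im,None,fx=2.5,fy=2.5,interpolation=2))
cv2.imwrite('pics/pre.png',np.hstack(L))"
```

```text
t 1.85 q [-1.25 -0.36  0.74  2.24  0.51  0.73  1.06] pos [0.5032 0.1412 0.186 ] z [ 0.46   0.134 -0.878] y [-0.283  0.959 -0.002] F [ 0.1  0.6 -0.2] w 0.0855
grasp t [-0.14 -0.03  6.89] r [-0.002 -0.001  0.001] |r|deg 0.1
pre7 t [-0.13 -0.05 -0.11] r [-0.002 -0.001  0.001] |r|deg 0.1
```

View pics/pre.png

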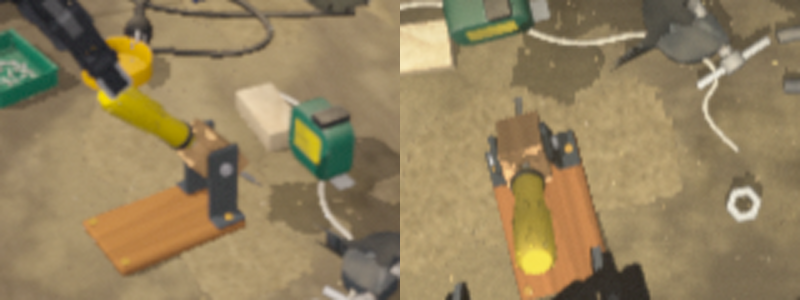

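Call:
drive_tool([
  [1,-0.14,0,3.5,0,0,0],
  [1,-0.14,0,6.9,0,0,0],
  [1,-0.14,0,6.9,0,0,0],
  [1,-0.14,0,6.9,0,0,0],
])

```text
t: 2.45
eef_pos: [0.5354, 0.1505, 0.127]
tool_rot: [-0.379, 2.618, 0.095]
ft_force: [-0.3, 0.1, 0.3]
gripper_width: 0.0856
```

```bash
python3 -c "
from g import *
rep(); rel(tg,Rt,'grasp')
L=[]
im=bot.read_camera('side')[120:240,190:350]; L.append(cv2.resize(im,None,fx=2.5,fy=2.5,interpolation=2))
im=bot.read_camera('top')[130:250,150:310]; L.append(cv2.resize(im,None,fx=2.5,fy=2.5,interpolation=2))
cv2.imwrite('pics/gr.png',np.hstack(L))"
```

```text
t 2.45 q [-1.38 -0.15  0.97  2.24  0.36  0.5   1.2 ] pos [0.5354 0.1505 0.127 ] z [ 0.459  0.135 -0.878] y [-0.283  0.959 -0.001] F [-0.3  0.1  0.3] w 0.0856
grasp t [-0.01 -0.03  0.1 ] r [-0.001 -0.001  0.001] |r|deg 0.1
```

View pics/gr.png

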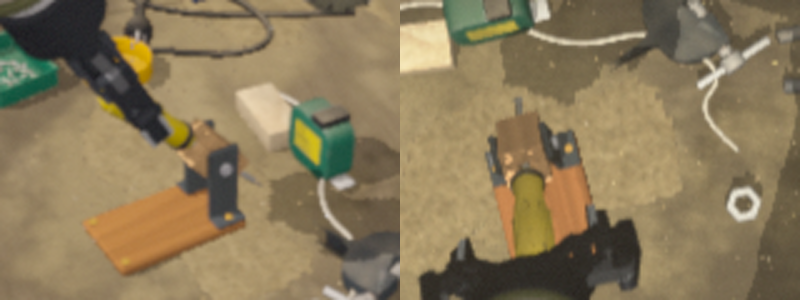

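Call:
drive_tool([
  [-1,0,0,0,0,0,0],
  [-1,0,0,0,0,0,0],
  [-1,0,0,0,0,0,0],
  [-1,0,0,0,0,0,0],
  [-1,0,0,0,0,0,0],
], squeeze=60)

```text
t: 3.18
eef_pos: [0.5359, 0.1509, 0.1276]
tool_rot: [-0.379, 2.617, 0.097]
ft_force: [-0.3, 0.9, 0.5]
gripper_width: 0.028
```

```bash
python3 -c "
from g import *
rep(); o,c,R=state()
for d in (.05,.08,.11): rel(c+u*d,None,str(d))
"
```

```text
t 3.175 q [-1.38 -0.15  0.97  2.24  0.35  0.5   1.2 ] pos [0.5359 0.1509 0.1276] z [ 0.46   0.136 -0.877] y [-0.284  0.959  0.   ] F [-0.3  0.9  0.5] w 0.028
0.05 t [ 1.25  0.   -4.84] r [0. 0. 0.] |r|deg 0.0
0.08 t [ 2.    0.   -7.75] r [0. 0. 0.] |r|deg 0.0
0.11 t [  2.75   0.   -10.65] r [0. 0. 0.] |r|deg 0.0
```

Call:
drive_tool([
  [-1,0.31,0,-1.2,0,0,0],
  [-1,0.62,0,-2.4,0,0,0],
  [-1,0.93,0,-3.6,0,0,0],
  [-1,1.25,0,-4.84,0,0,0],
  [-1,1.25,0,-4.84,0,0,0],
])

```text
t: 3.8
eef_pos: [0.503, 0.1411, 0.1644]
tool_rot: [-0.378, 2.617, 0.098]
ft_force: [0.7, 1.0, -0.8]
gripper_width: 0.028
```

```bash
python3 -c "
from g import *
rep(); c=np.array([.5359,.1509,.1276])
for d in (.05,.08,.11): rel(c+u*d,Rt,str(d))
L=[]
im=bot.read_camera('side')[120:240,190:350]; L.append(cv2.resize(im,None,fx=2.5,fy=2.5,interpolation=2))
im=bot.read_camera('top')[130:250,150:310]; L.append(cv2.resize(im,None,fx=2.5,fy=2.5,interpolation=2))
cv2.imwrite('pics/dr.png',np.hstack(L))
"
```

```text
t 3.8 q [-1.26 -0.33  0.77  2.27  0.52  0.66  1.06] pos [0.503  0.1411 0.1644] z [ 0.461  0.137 -0.877] y [-0.283  0.959  0.001] F [ 0.7  1.  -0.8] w 0.028
0.05 t [0.01 0.01 0.03] r [ 0.001  0.001 -0.   ] |r|deg 0.1
0.08 t [ 0.76  0.01 -2.87] r [ 0.001  0.001 -0.   ] |r|deg 0.1
0.11 t [ 1.5   0.01 -5.78] r [ 0.001  0.001 -0.   ] |r|deg 0.1
```

View pics/dr.png

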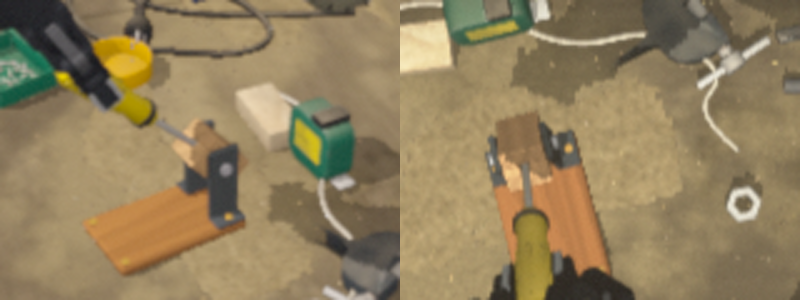

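Call:
drive_tool([
  [-1,0.38,0,-1.45,0,0,0],
  [-1,0.76,0,-2.87,0,0,0],
  [-1,1.13,0,-4.3,0,0,0],
  [-1,1.5,0,-5.78,0,0,0],
  [-1,1.5,0,-5.78,0,0,0],
])

```text
t: 4.53
eef_pos: [0.4641, 0.1295, 0.2073]
tool_rot: [-0.378, 2.617, 0.097]
ft_force: [0.2, -0.0, -0.5]
gripper_width: 0.0283
```

```bash
python3 -c "
from g import *
rep(); c=np.array([.5359,.1509,.1276])
for d in (.11,.13): rel(c+u*d,Rt,str(d))
L=[]
im=bot.read_camera('side')[100:220,190:350]; L.append(cv2.resize(im,None,fx=2.5,fy=2.5,interpolation=2))
im=bot.read_camera('top')[130:250,150:310]; L.append(cv2.resize(im,None,fx=2.5,fy=2.5,interpolation=2))
cv2.imwrite('pics/dr2.png',np.hstack(L))
"
```

```text
t 4.525 q [-1.13 -0.48  0.57  2.29  0.52  0.83  1.04] pos [0.4641 0.1295 0.2073] z [ 0.46   0.136 -0.877] y [-0.283  0.959  0.   ] F [ 0.2 -0.  -0.5] w 0.0283
0.11 t [ 0.    0.02 -0.07] r [ 0.     0.001 -0.   ] |r|deg 0.1
0.13 t [ 0.5   0.02 -2.  ] r [ 0.     0.001 -0.   ] |r|deg 0.1
```

View pics/dr2.png

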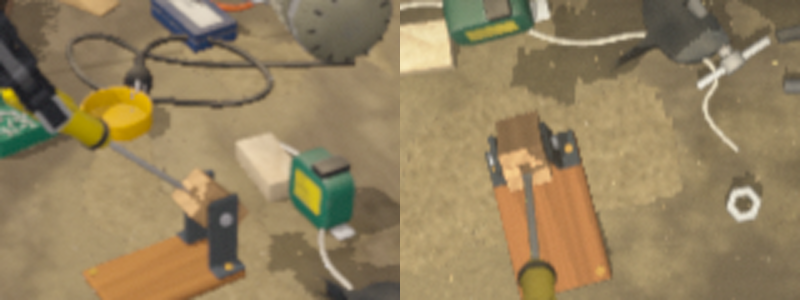

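Call:
drive_tool([
  [-1,0.3,0,-1.2,0,0,0],
  [-1,0.1,0,-1.8,0,0,0],
  [-1,-1.1,0,-3.8,0,0,0],
  [-1,-2.6,0,-6.4,0,0,0],
  [-1,-4.0,0,-9.0,0,0,0],
])

```text
t: 5.25
eef_pos: [0.4568, 0.1272, 0.3053]
tool_rot: [-0.378, 2.618, 0.096]
ft_force: [1.2, 0.2, -1.4]
gripper_width: 0.0277
```

```bash
python3 -c "
from g import *
rep()
L=[]
im=bot.read_camera('side')[60:220,150:370]; L.append(cv2.resize(im,None,fx=1.8,fy=1.8,interpolation=2))
im=bot.read_camera('top')[130:290,130:350]; L.append(cv2.resize(im,None,fx=1.8,fy=1.8,interpolation=2))
cv2.imwrite('pics/up.png',np.hstack(L))
"
```

```text
t 5.25 q [-0.89 -0.49  0.33  2.13  0.33  1.01  1.2 ] pos [0.4568 0.1272 0.3053] z [ 0.459  0.135 -0.878] y [-0.283  0.959 -0.   ] F [ 1.2  0.2 -1.4] w 0.0277
```

View pics/up.png

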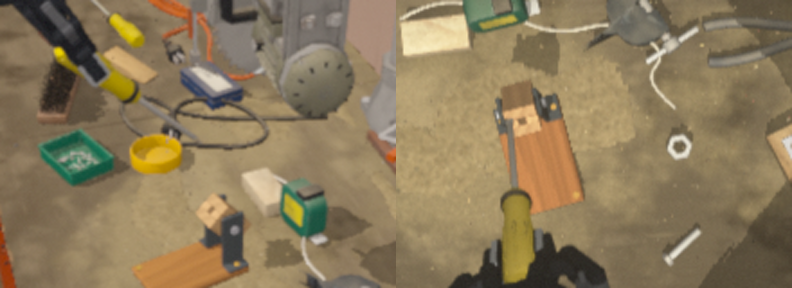

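```bash
cat >> g.py <<'E'
c0=np.array([.5359,.1509,.1276])
tip_t=Rt.T@(x[:3]-u*.156-c0); u_t=Rt.T@u
screw=np.load("m.npz")["screw"]
def final(yaw,tip,u_t=u_t,tip_t=tip_t):
    # rotation mapping u_t->z; tool y horizontal at yaw+90
    A,_=Ro.align_vectors([[0,0,1],[-np.sin(yaw),np.cos(yaw),0]],[u_t,[0,1,0]],weights=[1e6,1]); R=A.as_matrix()
    return tip-R@tip_t,R
E
python3 -c "
from g import *
print(tip_t,u_t,screw)
for yaw in(-.23,0):
  p,R=final(yaw,screw+[0,0,.1]); print(p,R[:,2]); rel(p,R,str(yaw))
"
```

```text
[-0.04544793 -0.00056171  0.1603795 ] [ 0.25054542  0.         -0.96810485] [ 0.56761128 -0.13243352  0.033     ]
[ 0.56402382 -0.13101663  0.29965094] [-0.24394765  0.05711872 -0.96810485]
-0.23 t [ -2.12 -27.8    2.08] r [0.067 0.74  0.525] |r|deg 52.1
[ 0.56379527 -0.13187181  0.29965094] [-2.50545418e-01 -1.11022302e-16 -9.68104846e-01]
0 t [ -2.08 -27.88   2.06] r [0.038 0.752 0.291] |r|deg 46.2
```

Call:
drive_tool([
  [-1,-2.1,-5.5,2.0,0.013,0.148,0.105],
  [-1,-2.1,-11,2.0,0.027,0.3,0.21],
  [-1,-2.1,-16.5,2.0,0.04,0.45,0.315],
  [-1,-2.1,-22,2.0,0.054,0.6,0.42],
  [-1,-2.1,-27.8,2.0,0.067,0.74,0.525],
])

```text
t: 5.98
eef_pos: [0.5552, -0.1015, 0.3024]
tool_rot: [-0.256, -2.968, -0.039]
ft_force: [1.0, 0.1, 1.0]
gripper_width: 0.0278
```

```bash
python3 -c "
from g import *
rep()
p,R=final(-.23,screw+[0,0,.1]); rel(p,R)
"
```

```text
t 5.975 q [-0.6   0.42  1.    1.41 -0.33  1.66  1.78] pos [ 0.5552 -0.1015  0.3024] z [-0.159  0.039 -0.987] y [0.172 0.985 0.012] F [1.  0.1 1. ] w 0.0278
 t [-1.4  -2.76  0.02] r [-0.     0.089  0.058] |r|deg 6.1
```

Call:
drive_tool([
  [-1,-0.7,-1.4,0,0,0.045,0.029],
  [-1,-1.4,-2.76,0,0,0.089,0.058],
  [-1,-1.4,-2.76,0,0,0.089,0.058],
  [-1,-1.4,-2.76,0,0,0.089,0.058],
])

```text
t: 6.48
eef_pos: [0.5641, -0.1306, 0.2995]
tool_rot: [-0.331, -2.871, -0.04]
ft_force: [0.5, 1.0, -1.4]
gripper_width: 0.0278
```

```bash
python3 -c "
from g import *
rep()
p,R=final(-.23,screw+[0,0,.1]); rel(p,R)
for n in ('side','top'):
  im=bot.read_camera(n); cv2.imwrite(f'pics/hov_{n}.png',im)
for n in ('side','top'):
  for k in (0,.09,.215): print(n,k,proj(n,screw+[0,0,.1+k]))
  print(proj(n,screw))
"
```

```text
t 6.475 q [-0.47  0.54  0.97  1.29 -0.38  1.77  1.8 ] pos [ 0.5641 -0.1306  0.2995] z [-0.244  0.056 -0.968] y [ 0.227  0.974 -0.001] F [ 0.5  1.  -1.4] w 0.0278
 t [-0.   -0.04 -0.01] r [-0.001  0.001  0.001] |r|deg 0.1
side 0 [[302.47675161 260.20527808]]
side 0.09 [[304.61266871 220.06850703]]
side 0.215 [[308.15535474 153.4966453 ]]
[[300.42059941 298.84315875]]
top 0 [[360.67752033 206.26670371]]
top 0.09 [[369.64745276 200.93505315]]
top 0.215 [[385.72591328 191.37815472]]
[[352.50606772 211.12374475]]
```

View pics/hov_side.png

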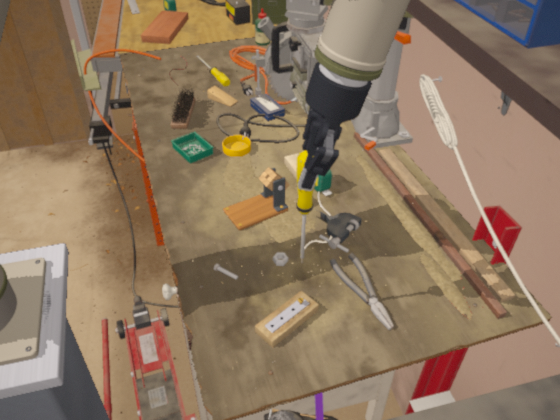

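View pics/hov_top.png

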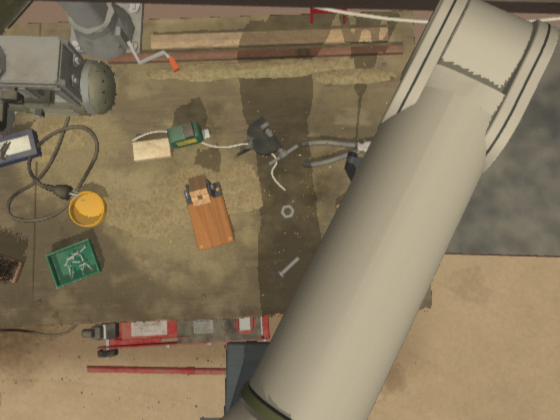

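```bash
python3 - <<'E'
import cv2,numpy as np
im=cv2.imread('pics/up.png'); s=cv2.resize(im[40:180,80:220],None,fx=4,fy=4,interpolation=2); t=cv2.resize(im[90:290,456:596],None,fx=4,fy=4,interpolation=2)[:,:]
cv2.imwrite('pics/a.png',s); cv2.imwrite('pics/b.png',t[:600])
h=cv2.imread('pics/hov_side.png')[130:320,260:360]; cv2.imwrite('pics/c.png',cv2.resize(h[:140],None,fx=4.2,fy=4.2,interpolation=2)); 
E
```

```text
(no output)
```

View pics/a.png

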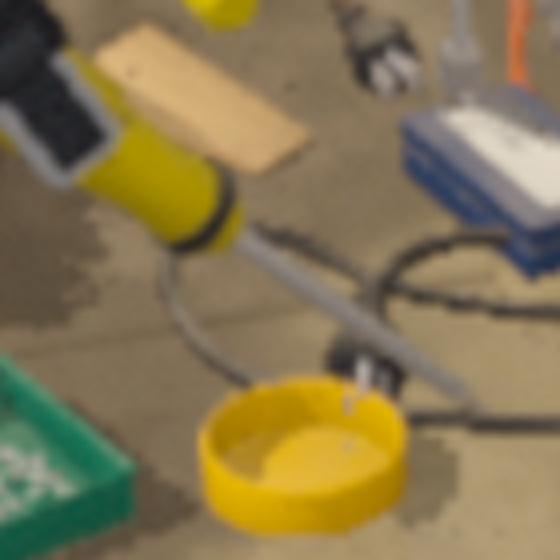

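View pics/b.png

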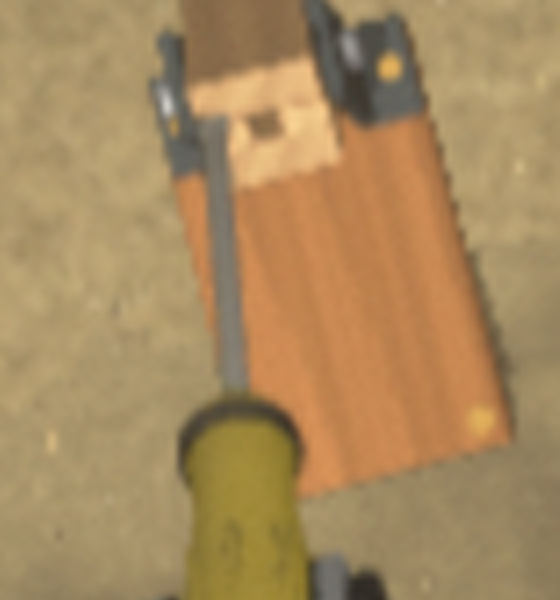

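View pics/c.png

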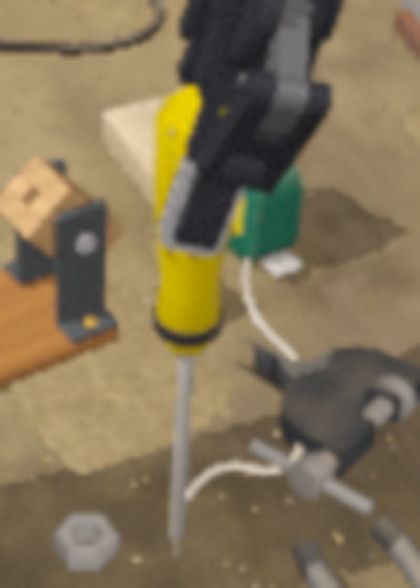

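```bash
python3 - <<'E'
from g import *
c=np.array([.4568,.1272,.3053]); R=Ro.from_rotvec([-.378,2.618,.096]).as_matrix()
tip=c+R@tip_t; print("pred",tip,proj("side",tip),proj("top",tip), "shank", proj("side",tip+R@u_t*.08),proj("top",tip+R@u_t*.08))
tri,e=fit(lambda x,k:x,tip,[("side",np.array([259.5,137.5]),0),("top",np.array([192.8,196.]),0)]); print("tri",tri,e.round(2)); 
tt=R.T@(tri-c); print("tip_t new",tt,"old",tip_t)
# axis fit: tip + 2 dof dir, line constraints
from scipy.optimize import least_squares
obs={"side":[(259.5,137.5),(228.2,114.6)],"top":[(192.8,196.),(195.7,234.6)]}
def res(p):
    d=uz(p[0],p[1]); r=[]
    tp=p[2:5]
    for n in obs:
        a,b=proj(n,tp)[0],proj(n,tp+d*.08)[0]; r+=list(a-obs[n][0]); t=(b-a)/np.linalg.norm(b-a); q=np.array(obs[n][1])-obs[n][0]; r.append(t[0]*q[1]-t[1]*q[0])
    return r
s=least_squares(res,np.r_[.287,.753,tri]); print("yaw,tilt",s.x[:2],np.degrees(s.x[:2]),s.fun.round(2)); ut=R.T@uz(*s.x[:2]); print("u_t",ut,u_t)
o,cc,Rn=state()
for nm,a,b in(("old",tip_t,u_t),("new",tt,ut)):
    T=cc+Rn@a; print(nm,"tip now",T,"side px",proj("side",T),proj("side",T+Rn@b*.08),"axis",Rn@b,"xy err mm",(T-screw)*1000)
np.savez("t.npz",tt=tt,ut=ut)
E
```

```text
pred [0.56896594 0.15963891 0.1863297 ] [[261.34065205 137.60566507]] [[193.89624999 197.94658355]] shank [[235.61953114 119.8010779 ]] [[196.62457612 227.07930352]]
tri [0.57032918 0.16202675 0.18506846] [ 2.23 -0.1  -0.16  1.2 ]
tip_t new [-0.04658393  0.00134361  0.16243625] old [-0.04544793 -0.00056171  0.1603795 ]
yaw,tilt [0.27960055 0.73474931] [16.01993128 42.09803445] [ 1.87 -0.21 -0.   -0.32  1.58  0.  ]
u_t [ 0.23269314  0.00449331 -0.97253983] [ 0.25054542  0.         -0.96810485]
old tip now [ 0.56779144 -0.13160109  0.13346971] side px [[302.44468621 259.63316089]] [[304.27184648 224.22748346]] axis [-1.05948880e-03  7.73442763e-05  9.99999436e-01] xy err mm [  0.18015935   0.83243482 100.46971039]
new tip now [ 0.56879437 -0.12987766  0.13119487] side px [[302.67024225 259.72903815]] [[305.42996156 224.28888153]] axis [1.78743939e-02 2.90965584e-04 9.99840198e-01] xy err mm [ 1.18308636  2.55586128 98.19486642]
```

```bash
python3 - <<'E'
from g import *
o,c,R=state()
for d in (.03,.06,.078): rel(c+[-.0005,-.0015,-d],None,str(d))
E
```

```text
0.03 t [-0.73 -0.16  2.91] r [0. 0. 0.] |r|deg 0.0
0.06 t [-1.48 -0.16  5.81] r [0. 0. 0.] |r|deg 0.0
0.078 t [-1.93 -0.16  7.56] r [0. 0. 0.] |r|deg 0.0
```

Call:
drive_tool([
  [-1,-0.73,-0.16,2.9,0,0,0],
  [-1,-1.48,-0.16,5.8,0,0,0],
  [-1,-1.93,-0.16,7.56,0,0,0],
  [-1,-1.93,-0.16,7.56,0,0,0],
  [-1,-1.93,-0.16,7.56,0,0,0],
])

```text
t: 7.2
eef_pos: [0.5639, -0.1318, 0.2233]
tool_rot: [-0.329, -2.874, -0.042]
ft_force: [0.4, -0.2, -1.0]
gripper_width: 0.0273
```

```bash
python3 - <<'E'
from g import *
rep(); o,c,R=state()
im=bot.read_camera('side'); cv2.imwrite('pics/low_side.png',cv2.resize(im[230:330,250:350],None,fx=6,fy=6,interpolation=2))
t=bot.read_camera('top'); cv2.imwrite('pics/low_top.png',cv2.resize(t[140:280,280:420],None,fx=4,fy=4,interpolation=2))
z=np.load("t.npz")
for a,b in((tip_t,u_t),(z['tt'],z['ut'])): T=c+R@a; print(T-screw,proj("side",T),R@b)
print(proj("side",screw),proj("top",screw))
E
```

```text
t 7.2 q [-0.47  0.58  0.95  1.41 -0.41  1.63  1.82] pos [ 0.5639 -0.1318  0.2233] z [-0.242  0.056 -0.969] y [0.226 0.974 0.   ] F [ 0.4 -0.2 -1. ] w 0.0273
[ 0.0003134  -0.00080515  0.02364068] [[301.18502562 290.51825782]] [-2.60237828e-03  3.55943447e-04  9.99996550e-01]
[0.00131944 0.00091786 0.0213669 ] [[301.40431866 290.50987667]] [1.63316791e-02 5.73785819e-04 9.99866465e-01]
[[300.42059941 298.84315875]] [[352.50606772 211.12374475]]
```

View pics/low_side.png

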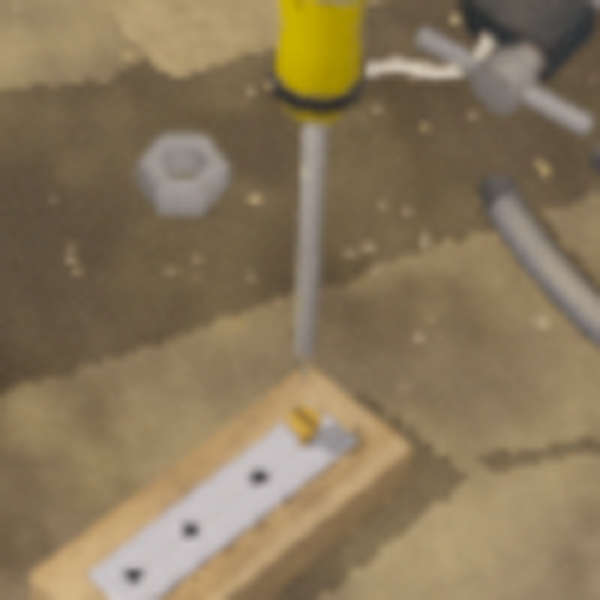

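View pics/low_top.png

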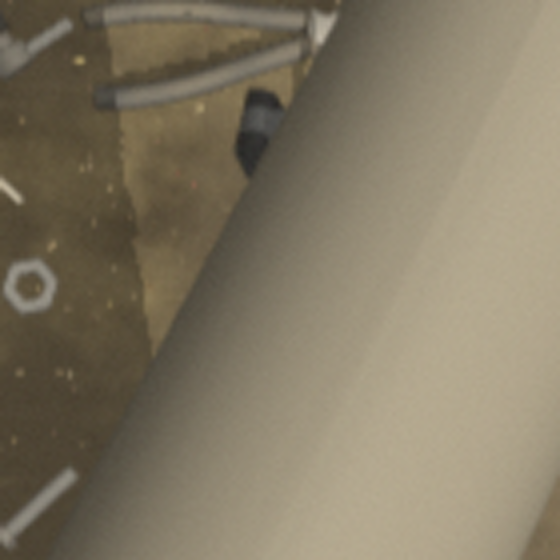

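Call:
drive_tool([
  [-1,0,0,0,0,0,0],
  [-1,0,0,0,0,0,0],
  [-1,0,0,0,0,0,0],
])

```text
t: 7.68
eef_pos: [0.564, -0.132, 0.2233]
tool_rot: [-0.329, -2.874, -0.042]
ft_force: [-0.2, -0.6, -0.9]
gripper_width: 0.0278
```

```bash
python3 - <<'E'
from g import *
rep(); o,c,R=state(); print(np.abs(o["joint_velocities"]).max())
for a in(tip_t,np.load("t.npz")['tt']): print((c+R@a-screw)*1000)
print(bot.finish_job())
E
```

```text
t 7.675 q [-0.47  0.58  0.95  1.41 -0.41  1.63  1.82] pos [ 0.564  -0.132   0.2233] z [-0.241  0.056 -0.969] y [0.226 0.974 0.   ] F [-0.2 -0.6 -0.9] w 0.0278
0.002961781022543227
[ 0.46871646 -1.00780635 23.68812846]
[ 1.47588772  0.71488447 21.41460283]
the job is handed in; nothing more can be done
None
```

I gripped the screwdriver by its handle with 60 N, drew it about 11 cm up the slope and lifted it clear. I then turned it upright over the brass screw, lowered it and handed the job in holding it there. The clock read about 7.7 s; no verdict was given.

- **Tip position:** I worked this out two ways, from the pose at the grasp and from both cameras just after the draw. Both put the tip within about 2 mm of the screw's centre, 21 to 24 mm above the head.
- **Upright:** The two estimates put the axis between 0 and about 1 degree from vertical.
- **Stillness and contact:** The arm was at rest, the wrist force was about 1 N, and the fingers held the handle at 28 mm.
- **Bystanders:** No move went near the pliers, bolt, nut or tape measure, and none looked shifted in the later pictures. I did not measure their positions.

**Checks that fell short:**
- The arm blocked the top camera at the end, so the final picture is from the side camera only. It showed the tip just above the head, within 2 pixels of the prediction.
- My first estimate of the handle's position, from the holder's base, did not match the pictures. I refitted the screwdriver directly from the images.
- The first approach, in line with the handle, ran into joint limits, so I gripped with the tool about 14 degrees off the handle's axis.

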